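Raise the specimen cabinet's window to the mark

ROBOT

A 7-joint arm with a two-finger parallel gripper is mounted at the origin on the work surface. World frame = base frame: x ahead of the robot, y to its left, z up, the work surface at z = 0. Lengths are in mm, angles in rad, forces in N, time in s.
With the tool pointing down it reaches from about 400 to 875 mm from the base axis. Payload 4.4 kg.
Tool frame: the origin (TCP) lies at the very end of the fingers, on their centre line; the grasp point (between the pads) lies 19 mm behind it (ctrl.grip_point_offset is the distance from the TCP to the grasp point, in mm); z points along the fingers, y is the line along which they close (so a half turn about z gives the same grasp; the last joint's range is limited). The gripper opens to 85 mm and grips with 20 to 120 N. Pads are 22 mm wide; open, the fingers measure 114 mm over their backs; the gripper's body (76 mm by 85 mm) begins 54 mm behind the grasp point. The pads swing forward as they close: fully open they stand 13 mm farther back than shut.
Start: joints at [1.141, 0.628, 0.038, 1.517, -0.027, 0.996, -0.02], TCP at [231.316, -607.462, 231.313] pointing down, gripper open.
Joint ranges: [-3.06, 3.06], [-0.37, 2.12], [-1.25, 1.32], [0.18, 2.47], [-1.1, 4.24], [0.23, 1.98], [-2.94, 2.94]. Speed limits (rad/s): [2.57, 2.57, 3.14, 3.14, 3.14, 3.14, 3.14].

INTERFACE

Orientations are given as [roll, pitch, yaw] about the fixed x, y, z axes, in that order (R = Rz(yaw) Ry(pitch) Rx(roll)).
In Python, from cell import ctrl gives the robot as it stands.
- The arm moves only by the tool jog_arm, never from a script. Its argument "increments" is one flat list of numbers, 7 for each row, row after row: the finger opening in cm, from 0 to 8.54, then the shift along the tool's x, y, z in cm, then the turn, a rotation vector about the tool's x, y, z in degrees. In form: [fingers, x, y, z, rx, ry, rz, fingers, x, y, z, rx, ry, rz, ...]. A call has 1 to 20 rows; each row is the pose to reach, as a shift and turn from the pose commanded when the call began, along the tool's axes at that moment; what a row does not reach only later rows make up. A row lasts 1/10 s, in which the tool goes at most 50 mm and 8.59 degrees, less where a joint would pass 70% of its speed; a pose out of reach is approached as far as the arm can. A call with a gripper value outside its range is refused whole. The fingers move at their own pace and stop on an object; the grip force is fixed at half the most. Time passes only in rows, so rows that repeat a pose let the fingers close. It gives the time, the measured TCP pose, the force, the opening and the grip force at its end, in the units of the state.
- ctrl.read_state(): the state, without advancing time (a new reading comes with each control period).
- ctrl.get_image(name): name is "scene" or "top" or "wrist"; returns the picture (420x560x3 uint8, red, green, blue); there is no depth.
- ctrl.camera_params(name): a dict with "fx", "fy", "cx", "cy" (pixels), "extrinsics" (4x4, takes a point from world to camera coordinates). Camera axes: x right, y down, z forward; pixel columns grow to the right and rows downward; lengths in mm; the calibration is good to about 2 mm. The wrist camera is an equidistant fisheye: a pixel r from the principal point sees the ray r / f radians off the axis. A picture is of the moment at which its call begins: read the wrist's pose just before it. camera_params takes no time and is no camera call; for the wrist camera it gives the pose at the moment of the call.
- ctrl.finish_job(): hands the job in; it is judged then, once.
The state is a dict: "clock": time; "qpos": joint angles; "qd": joint speeds; "tau": joint torques, N m; "eef_pos": TCP position; "tool_rot": TCP orientation; "force": force on the tool from outside, world axes, zero at the start; "torque": the same for the moment, N m; "width": finger opening in mm; "gripper_force": force on a finger pad.
Only numpy, scipy, OpenCV 4.12 (cv2) and the standard library are available. Lean on these libraries where they do the work, as an engineer would, in place of code of your own. Each camera call takes 0.05 s, during which the arm holds its last target. There are 200 camera calls.

TASK

Open the clear dust cabinet for work: with the fingertips beneath the blue lip, gently push its counterweighted sliding window up the slope until the red pointers on the lip stand within the green clips on the posts, then take the hand away. Only push the lip, do not pinch it, and leave everything else on the bench and in the cabinet where it is.

Things in the scene. Friction and masses are not known exactly. Their poses are not given: they have to be found in the camera images.
- lip_edge (a point): middle of the front lower edge of the blue lip, a ledge 330 mm long (y) at the foot of the clear sliding window, 48 mm out from it, 16 mm thick (blue lower part sash_c2, metal upper part sash_c3). Axes: z up the slope, the way it slides (35 deg from vertical, leaning off the robot); y along the lip, to the left; -x out of the window, to the robot and up. The lip's underside is z = 0 from x = 0 to 44 mm
- pointer (a point): red pointer at the left (+y) end of the lip, 5 mm tall, lying across the sloping white post; the point is its centre, axes as lip_edge (a second pointer at the right end is level with it)
- mark (a point): centre of the green clip on the left sloping post (another on the right post, level with it), 20 mm tall along the slope; a mere marker that stands still, placed differently at each start. Axes as lip_edge: the pointer's z in this frame is 0 in the middle of the clip, negative while too low
- sash (a joint): how far the window is slid up the slope, m: 0 shut, 0.2 at the upper stop. Counterweighted: it stays wherever it is left and needs about 2 to 5 N along the slope to move either way. Moving it faster than 0.3 m/s counts as flinging it
- cabinet: fixed white-framed clear dust cabinet, 340 deep, 400 wide, 470 mm tall; origin at the centre of its underside, -x its front, z up. Sloping posts 30 mm wide at y = +-185 mm. The sill is 90 mm high, its front at x = -170 mm; the sloping front starts from its top, so the space before and below the lip is free
- bottle: small white bottle with red screw cap, 40 mm across, 85 mm tall, loose; stands before one end of the cabinet; origin at the centre of its underside. A bystander
- dish: closed clear round specimen dish, 64 mm across, 16 mm high, loose; lies before the other end of the cabinet; origin at the centre of its underside. A bystander
- dish_big: closed clear round dish, 88 mm across, 16 mm high, loose; origin at the centre of its underside. A bystander
- blower: red rubber dust blower standing on end, 56 mm across, 110 mm tall with thin nozzle up, loose; origin at the centre of its underside. A bystander
- blue_box: blue cardboard box with white label, 60 x 90 x 35 mm, loose; origin at the centre of its underside. A bystander
- matchbox: small cardboard sample box, 36 x 55 x 16 mm, loose; origin at the centre of its underside. A bystander
- holder: brass specimen holder 30 x 70 mm, 30 mm tall, loose, standing inside the cabinet on its 20 mm thick floor; origin at the centre of its underside. A bystander

How it is judged (in metres and radians):
On the way, in this order (a step that is already met when the one before it is completed fails the run):
1. the fingers push against the blue underside of the lip while the window is still below the mark (contact force between the fingers and sash_c2 above 0.5 N and z of pointer in the frame of mark below -0.012 m), for 0.2 s.
2. the red pointers come within the green clips (z of pointer in the frame of mark between -0.01 and 0.01 m), for 0.2 s.
At the end, for the whole second after the job is handed in: The window stands still with the centre of its pointer within 10 mm, along the slope, of the centre of the green clip, and every loose thing is within 20 mm of where it stood (all of step 2 and velocity of joint sash between -0.005 and 0.005 m/s and distance of each of bottle, dish, dish_big, blower, blue_box, matchbox, holder from where it was at the start of the episode below 0.02 m); the robot touches nothing.
It fails at once if the lip is pinched between the fingers (pressed from above and from below at once) (contact force between the fingers and sash_c2 above 1 N and contact force between the fingers and sash_c3 above 1 N).
It fails at once if the window is flung (over 0.3 m/s) (velocity of joint sash above 0.3 m/s or velocity of joint sash below -0.3 m/s).
It fails at once if a bystander is shifted, lifted or carried more than 20 mm (distance of any of bottle, dish, dish_big, blower, blue_box, matchbox, holder from where it was at the start of the episode above 0.02 m).
It also fails if it takes over 35 s, if anything falls off the work surface, if the arm or the gripper's body presses on something with over 40 N, if the wrist force passes 120 N, or if a joint passes its speed limit or range.

## Working session

There is one attempt and no reset: what is moved stays moved. The work goes in short steps, Python scripts to look and compute and a tool call to move; the robot and the scene stay as the last step left them, time stands still between calls to the robot, and variables do not carry over. Pictures are saved under pics/ and viewed, at most 10 in all, crops included, and the job is handed in when it is done.

Besides the shell and the picture viewer there is one more tool, called after ">>>" as name(argument=value, ...) on one line, values as JSON. jog_arm: Moves the arm, as the interface text tells. Its arguments: {"type":"object","properties":{"increments":{"type":"array","items":{"type":"number"}}},"required":["increments"]}

```bash
mkdir -p pics; ls
python3 - <<'E'
from cell import ctrl
import cv2
s=ctrl.read_state(); print(s)
for n in("scene","top"):
    cv2.imwrite(f"pics/{n}0.png",ctrl.get_image(n)[:,:,::-1]); p=ctrl.camera_params(n); print(n,p)
E
```

```text
pics
{'clock': 0.0, 'qpos': array([ 1.14120531,  0.62931518,  0.03843493,  1.51838404, -0.02699516,
        0.99629649, -0.01998106]), 'qd': array([-0.00023054,  0.0017675 , -0.00025439, -0.00087684, -0.00078669,
       -0.00173213,  0.00039124]), 'tau': array([-4.16367657e-04, -5.63402617e+01,  1.22576639e+00, -1.93449622e+01,
        1.09383330e-02,  1.02893528e-02, -1.08628055e-05]), 'eef_pos': array([ 231.08782587, -606.86011711,  230.40388813]), 'tool_rot': array([-3.13970752e+00,  2.35344585e-05,  3.63817931e-01]), 'force': array([0.08745894, 0.1979626 , 0.01339364]), 'torque': array([-0.00183377,  0.03698049, -0.04114082]), 'gripper_force': 0.0, 'width': 85.34754602957109}
scene {'fx': 431.10230975901504, 'fy': 431.10230975901504, 'cx': 279.0596091614357, 'cy': 206.25113889066958, 'extrinsics': array([[ 9.82805912e-01, -1.84336511e-01, -1.06108422e-02,
        -5.40147801e+02],
       [-1.44784804e-01, -7.33720028e-01, -6.63846579e-01,
         1.23680928e+02],
       [ 1.14585775e-01,  6.53968631e-01, -7.47793507e-01,
         1.17401780e+03],
       [ 0.00000000e+00,  0.00000000e+00,  0.00000000e+00,
         1.00000000e+00]])}
top {'fx': 399.14119452154847, 'fy': 399.14119452154847, 'cx': 285.64413069836627, 'cy': 208.63465060012928, 'extrinsics': array([[ 8.20937722e-03, -9.99907908e-01, -1.08065790e-02,
        -1.72335080e+01],
       [-9.95344277e-01, -7.13309449e-03, -9.61191375e-02,
         5.62415343e+02],
       [ 9.60332013e-02,  1.15453448e-02, -9.95311172e-01,
         1.33785769e+03],
       [ 0.00000000e+00,  0.00000000e+00,  0.00000000e+00,
         1.00000000e+00]])}
```

View pics/scene0.png

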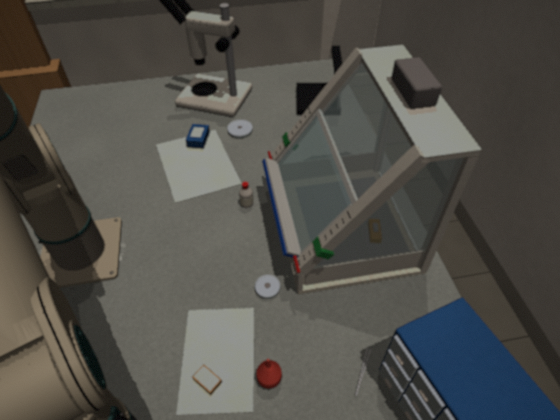

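View pics/top0.png

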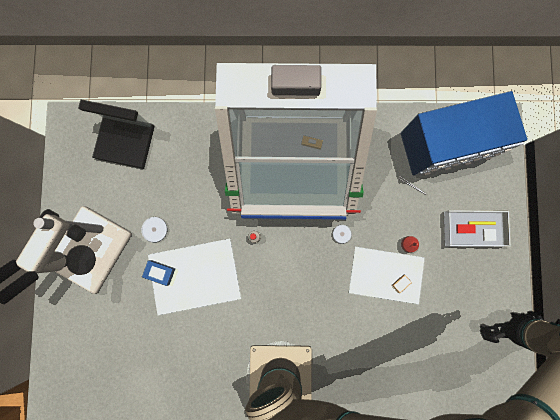

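The top view shows the lip from about (240,214) to (350,216), with red pointers near (233,211) and (355,211). The green clips are near (233,192) and (357,191). The bottle is at (253,237) and the dish at (342,233), with a clear corridor between them. Next I'll triangulate the pointers and clips.

```bash
cat > h.py <<'E'
import numpy as np, cv2
from cell import ctrl
def blobs(im,col,amin=6):
    h=cv2.cvtColor(im,cv2.COLOR_RGB2HSV); H,S,V=[h[...,i].astype(int) for i in range(3)]
    m={'red':((H<8)|(H>172))&(S>140)&(V>70),'green':(H>45)&(H<85)&(S>120)&(V>40),'blue':(H>105)&(H<130)&(S>140)&(V>40)}[col]
    n,l,st,c=cv2.connectedComponentsWithStats(m.astype(np.uint8),connectivity=8)
    return [(c[i].round(1).tolist(),st[i].tolist()) for i in range(1,n) if st[i,4]>=amin]
def P(n):
    p=ctrl.camera_params(n); K=np.array([[p['fx'],0,p['cx']],[0,p['fy'],p['cy']],[0,0,1]]); return K@p['extrinsics'][:3]
def tri(ps,pt):
    X=cv2.triangulatePoints(P('scene'),P('top'),np.array(ps,float).reshape(2,1),np.array(pt,float).reshape(2,1)); return (X[:3]/X[3]).ravel()
def plane(n,px,z):
    M=P(n); H=M[:,[0,1,3]].copy(); H[:,2]+=M[:,2]*z; v=np.linalg.solve(H,[*px,1]); return v[:2]/v[2]
E
python3 - <<'E'
from h import *
for n in('scene','top'):
    im=cv2.imread(f'pics/{n}0.png')[:,:,::-1].copy()
    for c in('red','green','blue'): print(n,c,*blobs(im,c),sep='\n ')
a=cv2.imread('pics/scene0.png')[120:280,240:350]; b=cv2.imread('pics/top0.png')[170:250,215:375]
cv2.imwrite('pics/crop.png',np.vstack([cv2.resize(np.pad(a,((0,0),(0,50),(0,0))),None,fx=2.3,fy=2.3)[:,:368],np.zeros((1,368,3),np.uint8)])[:368])
cv2.imwrite('pics/cropt.png',cv2.resize(b,None,fx=5,fy=5))
cv2.imwrite('pics/crops.png',cv2.resize(a,None,fx=3.7,fy=3.7))
E
```

```text
scene
 red
 ([269.4, 154.7], [268, 152, 4, 6, 10])
 ([244.7, 184.1], [242, 182, 6, 5, 26])
 ([296.2, 263.5], [293, 255, 7, 18, 57])
 ([268.8, 373.2], [257, 360, 24, 26, 479])
scene
 green
 ([285.5, 139.8], [283, 134, 6, 12, 39])
 ([321.2, 249.8], [314, 238, 19, 21, 157])
scene
 blue
 ([197.0, 125.0], [193, 125, 9, 1, 9])
 ([198.6, 136.6], [187, 126, 21, 17, 107])
 ([275.4, 214.0], [263, 161, 29, 96, 235])
 ([473.6, 367.9], [396, 299, 164, 121, 10035])
top
 red
 ([233.3, 209.4], [227, 208, 14, 3, 29])
 ([352.8, 210.8], [346, 210, 15, 3, 38])
 ([465.6, 228.4], [457, 224, 18, 9, 145])
 ([252.5, 236.1], [250, 234, 6, 6, 27])
 ([410.3, 244.0], [403, 237, 16, 15, 187])
top
 green
 ([230.8, 191.9], [225, 183, 14, 13, 83])
 ([356.4, 193.6], [349, 187, 14, 10, 71])
top
 blue
 ([472.0, 127.0], [418, 91, 109, 73, 4993])
 ([294.6, 216.8], [241, 215, 105, 5, 270])
 ([157.2, 272.2], [142, 261, 30, 24, 255])
```

View pics/cropt.png

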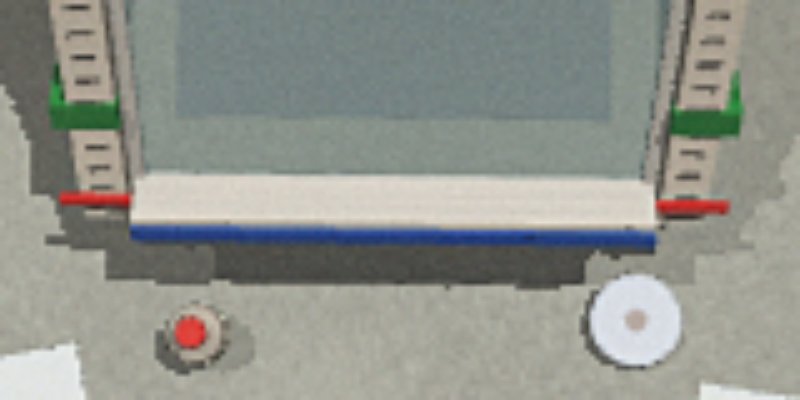

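View pics/crops.png

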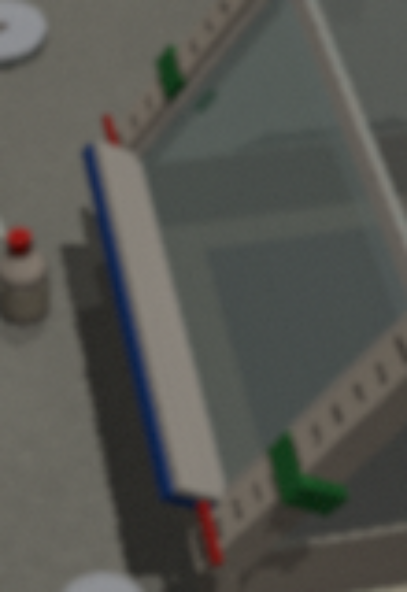

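Run:
```python
from h import *
# left red: scene end/top ; use blob centres
pl=tri((269.6,155),(233.3,209.4)); pr=tri((296.5,263.5),(352.8,210.8))
ml=tri((285.5,139.8),(230.8,191.9)); mr=tri((319,248),(355.5,194))
print('pointers',pl,pr,'\nclips',ml,mr)
y=np.degrees(np.arctan2(-(pl-pr)[0],(pl-pr)[1])); print('yaw',y, np.linalg.norm(pl-pr))
# blue lip edge ends (lower front edge): scene bottom-left contour, top lower corners
a,b=tri((264,161),(241,218)),tri((285,254),(346,219.5)); print('lip',a,b,(a+b)/2,np.linalg.norm(a-b))
print('bottle',plane('top',(252.5,236.1),85),'dish',plane('top',(342,234),16))
```

```text
pointers [550.86581495 152.82636437 120.39510046] [ 548.84708901 -227.78106617  118.3284608 ] 
clips [599.28702442 155.01806596 167.36230592] [ 597.82574169 -228.98789803  167.4291752 ]
yaw -0.3038915749063626 380.6183947697904
lip [527.13560451 127.09114664 123.76549635] [ 523.40738179 -204.63972472  130.36820411] [525.27149315 -38.77428904 127.06685023] 331.8175197406724
bottle [466.35501608  93.56232241] dish [ 477.80026089 -206.29267821]
```

Lip edge is at about (525,-38,126), travel to the clips about 66 mm, and yaw is near 0. First I'll move above the corridor with the fingers closed.

>>> jog_arm(increments=[0, 4, -4.5, -4, 0, 0, 0, 0, 7, -8, -8, 0, 0, 0, 0, 10, -12, -10, 0, 0, 0, 0, 13, -15.5, -10, 0, 0, 0, 0, 16, -19, -10, 0, 0, 0, 0, 19, -22.5, -10, 0, 0, 0, 0, 22, -26, -10, 0, 0, 0, 0, 25, -29.5, -10, 0, 0, 0, 0, 28, -33, -10, 0, 0, 0, 0, 31, -36.5, -10, 0, 0, 0, 0, 34, -40, -10, 0, 0, 0, 0, 36.5, -43.5, -10, 0, 0, 0, 0, 39, -46, -10, 0, 0, 0, 0, 39, -46, -10, 0, 0, 0])

```text
clock: 1.5
eef_pos: [433.5, -33.5, 331.4]
tool_rot: [-3.14, -0.002, 0.373]
force: [-0.5, -0.7, 0.9]
width: 0.2
gripper_force: 0.0
```

Run:
```python
from h import *
from scipy.spatial.transform import Rotation as R
s=ctrl.read_state(); print({k:np.round(s[k],3) for k in('clock','qpos','eef_pos','tool_rot','force','width')})
Rt=R.from_euler('xyz',s['tool_rot']); E=ctrl.camera_params('wrist')['extrinsics']
c=-E[:3,:3].T@E[:3,3]; print('cam in tool',Rt.inv().apply(c-s['eef_pos']),'axis',Rt.inv().apply(E[2,:3]))
def fk(q): return R.from_euler('ZYZYZYZ' if 0 else 'ZYZ',q[:3])*R.from_euler('YZY',q[3:6])*R.from_euler('Z',q[6]) if 0 else R.from_rotvec([0,0,q[0]])*R.from_rotvec([0,q[1],0])*R.from_rotvec([0,0,q[2]])*R.from_rotvec([0,q[3],0])*R.from_rotvec([0,0,q[4]])*R.from_rotvec([0,q[5],0])*R.from_rotvec([0,0,q[6]])
q0=[1.14120531,0.62931518,0.03843493,1.51838404,-0.02699516,0.99629649,-0.01998106]
for q,e in((q0,[-3.1397,0,.3638]),(s['qpos'],s['tool_rot'])):
    print(fk(q).as_matrix().round(3).tolist(), R.from_euler('xyz',e).as_matrix().round(3).tolist())
```

```text
{'clock': np.float64(1.5), 'qpos': array([ 0.205,  0.204, -0.231,  1.929,  0.052,  1.013, -1.247]), 'eef_pos': array([433.537, -33.542, 331.352]), 'tool_rot': array([-3.14e+00, -2.00e-03,  3.73e-01]), 'force': array([-0.518, -0.733,  0.88 ]), 'width': np.float64(0.184)}
cam in tool [  74.17065567    0.17600636 -143.50506787] axis [-2.89942234e-01  1.41245989e-04  9.57044137e-01]
[[-0.356, -0.935, -0.001], [-0.935, 0.356, -0.002], [0.002, 0.0, -1.0]] [[0.935, 0.356, -0.001], [0.356, -0.935, 0.002], [0.0, -0.002, -1.0]]
[[-0.364, -0.931, 0.001], [-0.931, 0.364, -0.003], [0.002, -0.002, -1.0]] [[0.931, 0.364, 0.001], [0.364, -0.931, 0.003], [0.002, -0.002, -1.0]]
```

```bash
cat > kin.py <<'E'
import numpy as np
from scipy.spatial.transform import Rotation as R
from scipy.optimize import least_squares
lo=np.array([-3.06,-.37,-1.25,.18,-1.1,.23,-2.94]);hi=np.array([3.06,2.12,1.32,2.47,4.24,1.98,2.94])
sg=np.array([-1,1,-1,1,-1,1,-1])
def fk(q,p):
    h,L1,L2,T,e=p; q=sg*np.asarray(q)
    r=lambda s,a:R.from_euler(s,a)
    A=r('z',q[0])*r('y',q[1]); B=A*r('z',q[2])*r('y',q[3]); C=B*r('z',q[4])*r('y',q[5])*r('z',q[6]+np.pi/2)
    Z=[0,0,1]
    E=A*r('z',q[2])
    x=np.array([0,0,h])+A.apply([0,0,L1])+E.apply([e,0,0])+B.apply([-e,0,L2])+C.apply([0,0,T])
    return x,C
def ik(pos,Rd,p,seed,w=.02):
    f=lambda q:np.r_[(fk(q,p)[0]-pos)/10,(fk(q,p)[1].inv()*Rd).as_rotvec()*10,w*(q-seed)]
    s=least_squares(f,np.clip(seed,lo+.02,hi-.02),bounds=(lo,hi)); r=f(s.x)[:6]; return s.x,np.abs(r).max()
def Rt(tilt,up=1,yaw=0):
    c,s=np.cos(np.radians(tilt)),np.sin(np.radians(tilt)); z=np.array([c,0,-s]); x=up*np.array([s,0,c])
    return R.from_euler('z',yaw,degrees=True)*R.from_matrix(np.c_[x,np.cross(z,x),z])
E
python3 - <<'E'
from kin import *
D=[([1.14120531,0.62931518,0.03843493,1.51838404,-0.02699516,0.99629649,-0.01998106],[231.088,-606.86,230.404])]
from cell import ctrl
s=ctrl.read_state(); D.append((s['qpos'],s['eef_pos']))
q=s['qpos']
for T in(220,270,320):
    f=lambda v:np.concatenate([fk(a,[v[0],v[1],v[2],T,v[3]])[0]-b for a,b in D]+[[.02*v[3],.02*(v[1]-v[2])]])
    r=least_squares(f,[350,450,450,0]); p=[*r.x[:3],T,r.x[3]]; print(T,r.x.round(1),np.abs(r.fun).max().round(2))
    for up in(1,-1):
        best=[]
        rng=np.random.default_rng(0)
        for k in range(25):
            sd=rng.uniform(lo,hi) if k else np.array(q)
            b,e=ik(np.array([540,-38,100]),Rt(30,up),p,sd,.001)
            if e<.05: best.append((np.abs(b-q).max(),b.round(2).tolist()))
        best.sort(key=lambda t:t[0]); print(up,len(best),*best[:3],sep='\n  ')
E
```

```text
220 [182.2 570.7 362.9   7.2] 26.45
1
  0
-1
  0
270 [231.8 571.1 362.9   7.2] 26.46
1
  0
-1
  0
320 [281.4 571.5 362.8   7.1] 26.47
1
  0
-1
  0
```

>>> jog_arm(increments=[0, -0.7, 1.9, -1, -7.4, -2.9, 0, 0, -1.4, 3.8, -2, -14.8, -5.8, 0, 0, -2.2, 5.7, -3.5, -22.2, -8.7, 0, 0, -2.9, 7.6, -5, -29.6, -11.6, 0, 0, -3.6, 9.3, -6, -37, -14.6, 0, 0, -3.6, 9.3, -6, -37, -14.6, 0])

```text
clock: 2.1
eef_pos: [431.2, -137.9, 390.2]
tool_rot: [2.482, 0.241, 0.285]
force: [0.4, 0.5, -1.4]
width: 0.2
gripper_force: 0.0
```

```bash
cat >> kin.py <<'E'
import json,os
DATA='data.json'
def log():
    from cell import ctrl
    s=ctrl.read_state(); D=json.load(open(DATA)) if os.path.exists(DATA) else [[[1.14120531,0.62931518,0.03843493,1.51838404,-0.02699516,0.99629649,-0.01998106],[231.088,-606.86,230.404],[-3.1397,0,.3638]],[[0.205,0.204,-0.231,1.929,0.052,1.013,-1.247],[433.537,-33.542,331.352],[-3.14,-.002,.373]]]
    D.append([list(s['qpos']),list(s['eef_pos']),list(s['tool_rot'])]); json.dump(D,open(DATA,'w'))
    print(round(s['clock'],2),np.round(s['qpos'],3),np.round(s['eef_pos'],1),np.round(s['tool_rot'],3),np.round(s['force'],1)); return s,D
E
python3 - <<'E'
from kin import *
s,D=log()
for a,b,c in D:
    x,C=fk(a,[350,450,450,270,0]); print('rot err',(C.inv()*R.from_euler('xyz',c)).as_rotvec().round(3))
# linear fit: constant offsets in each link frame
def cols(q):
    q=sg*np.array(q); F=R.identity(); M=[]
    for i in range(7):
        F=F*R.from_euler('zyzyzyz'[i],q[i]); M.append(F.as_matrix())
    return M
def design(q):
    M=cols(q); I=np.eye(3)
    # h ; L1(z of link3) ; elbow x link3, link4 x ; lateral y link2 ; y link4; L2 ; wrist x,y of link6 ; T
    return np.c_[I[:,2],M[1][:,2],M[2][:,0],M[3][:,0],M[1][:,1],M[3][:,1],M[3][:,2],M[5][:,0],M[5][:,1],M[6][:,2]]
A=np.vstack([design(a) for a,_,_ in D]); b=np.concatenate([x for _,x,_ in D])
pr=np.array([300,450,0,0,0,0,400,0,0,250.]); lam=.02
v=pr+np.linalg.lstsq(np.vstack([A,lam*np.eye(10)]),np.r_[b-A@pr,np.zeros(10)],rcond=None)[0]
print(v.round(1),(A@v-b).round(1))
E
```

```text
2.1 [-0.116  0.239 -0.178  1.95   0.732  1.296 -1.828] [ 431.2 -137.9  390.2] [2.482 0.241 0.285] [ 0.4  0.5 -1.4]
rot err [0. 0. 0.]
rot err [-0. -0. -0.]
rot err [-0. -0. -0.]
[339.6 551.4   2.3  -8.8 -23.9 -14.  406.   22.7   9.9 340. ] [-0.   0.1  0.  -0.2  0.   0.1  0.3  0.  -0.1]
```

```bash
cat >> kin.py <<'E'
def frames(q):
    q=sg*np.array(q); F=R.identity(); M=[]
    for i in range(7):
        F=F*R.from_euler('zyzyzyz'[i],q[i]); M.append(F.as_matrix())
    return M
def design(q):
    M=frames(q); return np.c_[np.eye(3)[:,2],M[1][:,2],M[2][:,0],M[3][:,0],M[1][:,1],M[3][:,1],M[3][:,2],M[5][:,0],M[5][:,1],M[6][:,2]]
def fit(D,lam=.02):
    A=np.vstack([design(a) for a,_,_ in D]); b=np.concatenate([x for _,x,_ in D])
    pr=np.array([300,450,0,0,-24,0,400,0,0,330.])
    return pr+np.linalg.lstsq(np.vstack([A,lam*np.eye(10)]),np.r_[b-A@pr,np.zeros(10)],rcond=None)[0]
def fk(q,v): return design(q)@v, R.from_matrix(frames(q)[6])*R.from_euler('z',np.pi/2)
def inc(D0,pos,rot):  # tool-frame increment from state pose (cm, deg)
    R0=R.from_euler('xyz',D0['tool_rot']); return np.r_[R0.inv().apply(pos-D0['eef_pos'])/10,np.degrees((R0.inv()*rot).as_rotvec())]
E
python3 - <<'E'
from kin import *
D=json.load(open(DATA)); v=fit(D); print(v.round(0))
q=np.array(D[-1][0]); rng=np.random.default_rng(1)
for tilt in(30,40):
 for up in(1,-1):
  for pos in([540,-38,100],[580,-38,160],[430,-38,250]):
    best=[]
    for k in range(20):
        sd=rng.uniform(lo,hi) if k else q
        b,e=ik(np.array(pos),Rt(tilt,up),v,sd,.002)
        if e<.05: best.append((np.abs(b-q).max().round(2),b.round(2).tolist()))
    best.sort(key=lambda t:t[0]); print(tilt,up,pos,len(best),*best[:2],sep='\n  ')
E
```

```text
[340. 550.   2.  -8. -26.  -7. 393.  11.   5. 346.]
30
  1
  [540, -38, 100]
  0
30
  1
  [580, -38, 160]
  0
30
  1
  [430, -38, 250]
  0
30
  -1
  [540, -38, 100]
  0
30
  -1
  [580, -38, 160]
  0
30
  -1
  [430, -38, 250]
  0
40
  1
  [540, -38, 100]
  0
40
  1
  [580, -38, 160]
  0
40
  1
  [430, -38, 250]
  0
40
  -1
  [540, -38, 100]
  0
40
  -1
  [580, -38, 160]
  0
40
  -1
  [430, -38, 250]
  0
```

```bash
cat > s.py <<'E'
from kin import *
D=json.load(open(DATA)); v=fit(D)
q=np.array(D[-1][0])
rng=np.random.default_rng(2); seeds=[q]+[np.clip(q+rng.normal(0,.8,7),lo+.05,hi-.05) for _ in range(5)]
xl,yl,zl=np.array([.819,0,-.574]),np.array([0,1,0]),np.array([.574,0,.819])
edge=np.array([525,-38,126.])
def sol(pos,d,seed):
    f=lambda a:np.r_[(fk(a,v)[0]-pos)/10,(fk(a,v)[1].apply([0,0,1])-d)*10,.003*(a-seed)]
    s=least_squares(f,seed,bounds=(lo+.03,hi-.03),max_nfev=60); return s.x,np.abs(f(s.x)[:6]).max()
if __name__=='__main__':
  for y in(-60,0,60):
   for psi in(-45,-30,-15,0,15,30,45):
    for dl in(0,10,20):
      a,t=np.radians(psi),np.radians(dl); d=np.cos(t)*(np.cos(a)*xl+np.sin(a)*yl)-np.sin(t)*zl
      r=[]
      for up in(-40,60):
        pos=edge+18*xl+y*yl+(up-11)*zl
        r.append(min((sol(pos,d,s) for s in seeds),key=lambda z:z[1]+.001*np.abs(z[0]-q).max()))
      if r[0][1]<.1 and r[1][1]<.1: print(y,psi,dl,r[0][0].round(2).tolist(),r[1][0].round(2).tolist())
E
time timeout 500 python3 s.py
```

```text
-60 -45 0 [-0.17, 1.22, -0.49, 2.41, 1.84, 1.72, -2.09] [-0.27, 0.92, -0.28, 2.34, 1.82, 1.39, -2.89]
-60 -45 10 [-0.07, 1.1, -0.58, 2.36, 1.78, 1.55, -2.09] [-0.27, 0.8, -0.22, 2.26, 1.68, 1.14, -1.83]
-60 -45 20 [-0.23, 0.9, -0.27, 2.3, 1.66, 1.06, -1.83] [-0.61, 0.74, 0.34, 2.18, 1.38, 0.62, -1.66]
-60 -30 20 [0.27, 1.0, -0.83, 2.43, 1.94, 1.37, -2.09] [0.13, 0.67, -0.55, 2.28, 1.77, 0.96, -2.46]
-60 15 20 [1.16, 1.14, -1.2, 2.39, 2.25, 0.63, -1.83] [1.08, 0.86, -1.12, 2.23, 1.91, 0.34, -2.46]
-60 30 20 [1.27, 1.15, -1.13, 2.21, 1.54, 0.26, -1.83] [1.19, 0.97, -1.11, 2.06, 0.59, 0.26, -2.46]
-60 45 0 [1.43, 1.41, -0.98, 2.09, -0.5, 0.26, -2.46] [1.35, 1.25, -1.06, 2.03, -0.56, 0.33, -2.46]
-60 45 10 [1.28, 1.2, -0.85, 2.06, -0.6, 0.34, -2.46] [1.23, 1.09, -0.95, 1.96, -0.47, 0.44, -2.89]
-60 45 20 [1.12, 1.05, -0.72, 2.02, -0.55, 0.44, -2.89] [1.09, 0.95, -0.81, 1.89, -0.41, 0.57, -2.46]
0 -45 0 [-0.46, 1.14, -0.3, 2.35, 1.71, 1.46, -2.46] [-0.61, 0.9, 0.02, 2.28, 1.68, 1.14, -1.16]
0 -45 10 [-0.46, 1.0, -0.22, 2.31, 1.64, 1.19, -1.83] [-0.55, 0.8, 0.01, 2.21, 1.53, 0.99, -1.16]
0
[... 428 characters left out ...]
, 0.26, -1.83] [1.08, 1.0, -0.97, 1.97, -0.21, 0.41, -2.09]
60 -45 0 [-0.79, 1.1, -0.01, 2.27, 1.56, 1.15, -1.16] [-0.73, 0.9, 0.02, 2.2, 1.53, 1.14, -1.16]
60 -45 10 [-0.7, 0.98, -0.04, 2.23, 1.48, 1.03, -1.16] [-0.65, 0.81, -0.01, 2.12, 1.38, 1.03, -1.16]
60 -45 20 [-0.49, 0.9, -0.24, 2.16, 1.38, 1.05, -1.83] [-0.42, 0.76, -0.24, 2.02, 1.26, 1.09, -1.83]
60 -30 10 [-0.2, 1.05, -0.67, 2.41, 1.83, 1.48, -2.09] [-0.2, 0.78, -0.55, 2.29, 1.74, 1.22, -2.46]
60 -30 20 [-0.08, 0.95, -0.74, 2.33, 1.72, 1.3, -2.09] [-0.45, 0.63, -0.09, 2.21, 1.5, 0.75, -1.16]
60 30 20 [1.04, 1.21, -1.22, 2.38, 2.25, 0.51, -2.46] [0.99, 0.96, -1.19, 2.21, 1.76, 0.26, -2.09]
real	5m15.643s
user	5m16.007s
sys	0m0.089s
```

```bash
cat > plan.py <<'E'
from s import *
psi,dl,yo=-45,5,-15
a,t=np.radians(psi),np.radians(dl); d=np.cos(t)*(np.cos(a)*xl+np.sin(a)*yl)-np.sin(t)*zl
n=zl-(zl@d)*d; n/=np.linalg.norm(n)
def Rw(sy): y=sy*n; return R.from_matrix(np.c_[np.cross(y,d),y,d])
def under(depth,zz): return edge+depth*xl+yo*yl+zz*zl
E
timeout 300 python3 - <<'E'
from plan import *
q=D[-1][0]; sd=np.array([-.5,1.05,-.2,2.3,1.65,1.3,-1.8])
print('d',d.round(3))
for sy in(1,-1):
    for pos in(under(12,-36)-70*d,under(12,-36),under(12,-14)+70*zl):
        r=[ik(pos,Rw(sy),v,np.r_[sd[:6],q7],.003) for q7 in(-2.5,-1,.5,2)]
        b=min(r,key=lambda z:z[1]+.01*np.abs(z[0]-q).max()); print(sy,pos.round(0),b[0].round(2),b[1].round(3))
E
```

```text
d [ 0.527 -0.704 -0.476]
1 [477.  -4. 123.] [-0.56  0.95 -0.31  2.37  1.52  1.31 -2.85] 0.0
1 [514. -53.  90.] [-0.35  1.05 -0.37  2.35  1.7   1.41 -2.86] 0.0
1 [567. -53. 165.] [-0.4   0.83 -0.21  2.26  1.64  1.23 -2.58] 0.0
-1 [477.  -4. 123.] [-0.61  0.94 -0.24  2.38  1.52  1.25  0.29] 0.0
-1 [514. -53.  90.] [-0.7   1.02  0.1   2.37  1.73  1.01  0.18] 0.0
-1 [567. -53. 165.] [-0.54  0.82 -0.01  2.27  1.64  1.08  0.54] 0.0
```

```bash
timeout 300 python3 - <<'E'
from plan import *
from cell import ctrl
s=ctrl.read_state(); q=s['qpos']
b,e=ik(under(12,-36)-75*d,Rw(-1),v,np.array([-.6,.94,-.24,2.38,1.52,1.25,.29]),.003); print(b.round(2),e)
off=s['eef_pos']-fk(q,v)[0]; print('off',off.round(1))
for k in range(1,17):
    x,C=fk(q+(b-q)*k/16,v); x=x+off*(1-k/16); print(x.round(0),inc(s,x,C).round(1).tolist())
E
```

```text
[-0.61  0.94 -0.24  2.38  1.51  1.26  0.29] 1.638274765847214e-08
off [-0.3  0.   0.2]
[ 436. -135.  374.] [0.9, -1.0, 1.1, -2.6, -1.1, -12.5]
[ 442. -132.  357.] [1.9, -2.0, 2.1, -5.0, -2.4, -25.1]
[ 447. -128.  342.] [2.9, -3.0, 3.1, -7.4, -3.9, -37.7]
[ 452. -123.  326.] [3.9, -4.1, 4.0, -9.7, -5.7, -50.4]
[ 458. -117.  311.] [4.9, -5.2, 4.8, -12.0, -7.6, -63.1]
[ 463. -110.  295.] [6.0, -6.5, 5.5, -14.2, -9.9, -75.8]
[ 468. -103.  280.] [7.0, -7.8, 6.2, -16.3, -12.4, -88.5]
[473. -94. 264.] [8.1, -9.2, 6.8, -18.4, -15.3, -101.1]
[476. -84. 248.] [9.1, -10.7, 7.4, -20.5, -18.5, -113.8]
[480. -74. 232.] [10.1, -12.3, 8.0, -22.4, -22.1, -126.4]
[482. -62. 215.] [11.0, -14.0, 8.6, -24.4, -26.3, -138.8]
[483. -51. 198.] [11.8, -15.8, 9.1, -26.2, -30.9, -151.2]
[483. -38. 180.] [12.6, -17.7, 9.7, -28.0, -36.3, -163.3]
[482. -26. 162.] [13.2, -19.8, 10.3, 28.8, 41.1, 170.0]
[479. -13. 144.] [13.8, -21.9, 10.9, 26.3, 41.4, 156.7]
[475.  -0. 125.] [14.1, -24.1, 11.5, 23.7, 41.6, 143.4]
```

>>> jog_arm(increments=[0, 0.6, -0.7, 0.7, -1.7, -0.7, -8.3, 0, 1.2, -1.3, 1.4, -3.3, -1.5, -16.7, 0, 1.9, -2, 2.1, -5, -2.4, -25.1, 0, 2.5, -2.6, 2.8, -6.6, -3.3, -33.5, 0, 3.2, -3.3, 3.4, -8.2, -4.5, -42, 0, 3.9, -4.1, 4, -9.7, -5.7, -50.4, 0, 4.5, -4.8, 4.5, -11.2, -7, -58.9, 0, 5.2, -5.6, 5, -12.7, -8.4, -67.3, 0, 6, -6.5, 5.5, -14.2, -9.9, -75.8, 0, 6.6, -7.3, 5.9, -15.6, -11.5, -84.3, 0, 7.3, -8.2, 6.4, -17, -13.3, -92.7, 0, 8.1, -9.2, 6.8, -18.4, -15.3, -101.1, 0, 8.1, -9.2, 6.8, -18.4, -15.3, -101.1, 0, 8.1, -9.2, 6.8, -18.4, -15.3, -101.1])

```text
clock: 3.5
eef_pos: [473.1, -94.9, 265.2]
tool_rot: [-2.542, 0.878, 2.511]
force: [0.0, -0.2, 0.4]
width: 0.4
gripper_force: 0.0
```

```bash
timeout 300 python3 - <<'E'
from kin import *
s,_=log()
from plan import *
print(v.round(1)); q=s['qpos']
b,e=ik(under(12,-36)-75*d,Rw(-1),v,np.array([-.6,.94,-.24,2.38,1.52,1.25,.29]),.003); print(b.round(2),e)
off=s['eef_pos']-fk(q,v)[0]; print('off',off.round(1))
for k in range(1,15):
    x,C=fk(q+(b-q)*k/14,v); x=x+off*(1-k/14); print(x.round(0),inc(s,x,C).round(1).tolist())
E
```

```text
3.5 [-0.241  0.606 -0.384  2.161  1.148  1.368 -0.814] [473.1 -94.9 265.2] [-2.542  0.878  2.511] [ 0.  -0.2  0.4]
[ 3.352e+02  5.526e+02  1.400e+00 -7.900e+00 -2.240e+01 -5.800e+00
  3.805e+02  7.000e-01  2.000e-01  3.500e+02]
[-0.61  0.94 -0.24  2.39  1.52  1.26  0.28] 2.7637901689470112e-08
off [ 0.1 -0.   0.1]
[476. -89. 255.] [0.8, 0.9, 0.1, -1.0, -1.3, -7.3]
[479. -83. 245.] [1.7, 1.7, 0.1, -1.9, -2.7, -14.6]
[481. -76. 235.] [2.6, 2.5, 0.2, -2.7, -4.1, -22.0]
[483. -70. 225.] [3.6, 3.3, 0.2, -3.4, -5.6, -29.4]
[484. -63. 215.] [4.5, 4.0, 0.2, -4.0, -7.2, -36.7]
[485. -56. 205.] [5.5, 4.8, 0.2, -4.5, -8.8, -44.1]
[485. -49. 195.] [6.5, 5.5, 0.1, -4.9, -10.5, -51.5]
[485. -42. 185.] [7.6, 6.1, 0.1, -5.2, -12.3, -59.0]
[485. -35. 175.] [8.6, 6.7, -0.0, -5.3, -14.2, -66.4]
[484. -28. 165.] [9.7, 7.3, -0.1, -5.4, -16.1, -73.8]
[482. -20. 155.] [10.8, 7.8, -0.2, -5.3, -18.1, -81.2]
[480. -14. 145.] [12.0, 8.3, -0.3, -5.1, -20.1, -88.6]
[478.  -7. 135.] [13.1, 8.7, -0.4, -4.7, -22.2, -96.0]
[475.  -0. 125.] [14.3, 9.1, -0.5, -4.2, -24.4, -103.5]
```

>>> jog_arm(increments=[0, 0.8, 0.9, 0.1, -1, -1.3, -7.3, 0, 1.7, 1.7, 0.1, -1.9, -2.7, -14.6, 0, 2.6, 2.5, 0.2, -2.7, -4.1, -22, 0, 3.6, 3.3, 0.2, -3.4, -5.6, -29.4, 0, 4.5, 4, 0.2, -4, -7.2, -36.7, 0, 5.5, 4.8, 0.2, -4.5, -8.8, -44.1, 0, 6.5, 5.5, 0.1, -4.9, -10.5, -51.5, 0, 7.6, 6.1, 0.1, -5.2, -12.3, -59, 0, 8.6, 6.7, 0, -5.3, -14.2, -66.4, 0, 9.7, 7.3, -0.1, -5.4, -16.1, -73.8, 0, 10.8, 7.8, -0.2, -5.3, -18.1, -81.2, 0, 12, 8.3, -0.3, -5.1, -20.1, -88.6, 0, 13.1, 8.7, -0.4, -4.7, -22.2, -96, 0, 14.3, 9.1, -0.5, -4.2, -24.4, -103.5, 0, 14.3, 9.1, -0.5, -4.2, -24.4, -103.5])

```text
clock: 5.0
eef_pos: [474.6, 1.1, 124.8]
tool_rot: [-2.118, -0.419, -2.253]
force: [-0.4, -0.6, 0.6]
width: 0.1
gripper_force: 0.0
```

```bash
timeout 300 python3 - <<'E'
from kin import *
s,_=log()
from plan import *
import cv2
from cell import ctrl
print('in',inc(s,under(12,-36),Rw(-1)).round(2),'push0',inc(s,under(12,-14),Rw(-1)).round(2))
w=ctrl.get_image('wrist')[:,:,::-1]; t=ctrl.get_image('top')[:,:,::-1]; sc=ctrl.get_image('scene')[:,:,::-1]
cv2.imwrite('pics/top1.png',t);cv2.imwrite('pics/scene1.png',sc)
m=np.zeros((600,800,3),np.uint8); m[:420,:400]=w[:,80:480]; m[:420,400:]=cv2.resize(sc[120:330,180:380],(400,420)); m[430:600,:400]=cv2.resize(t[170:255,200:400],(400,170)); cv2.imwrite('pics/m1.png',m)
E
```

```text
5.0 [-0.447  0.987 -0.487  2.382  1.512  1.464  0.277] [474.6   1.1 124.8] [-2.118 -0.419 -2.253] [-0.4 -0.6  0.6]
in [ 0.13 -0.04  7.57 -0.07  0.14  0.14] push0 [ 0.13 -2.23  7.38 -0.07  0.14  0.14]
```

View pics/m1.png

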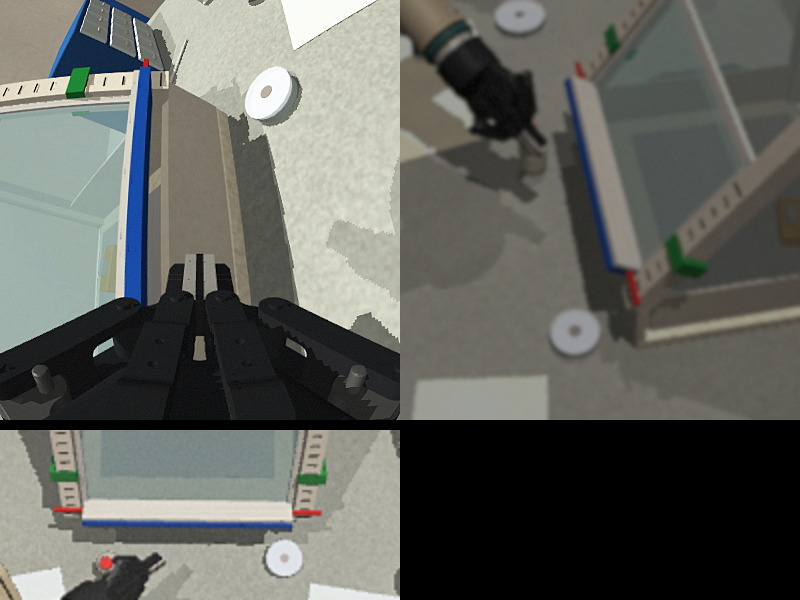

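The wrist view shows the blue lip at columns 125–150 and fingertips near (200,260) aimed below it. In the scene and top views the hand is clear of the bottle and dish. Now I'll slide in under the lip.

>>> jog_arm(increments=[0, 0.1, 0, 1.5, 0, 0, 0, 0, 0.1, 0, 3, 0, 0, 0, 0, 0.1, 0, 4.5, 0, 0, 0, 0, 0.1, 0, 6, 0, 0, 0, 0, 0.1, 0, 7.5, 0, 0, 0, 0, 0.1, 0, 7.5, 0, 0, 0])

```text
clock: 5.75
eef_pos: [514.4, -54.6, 90.4]
tool_rot: [-2.115, -0.418, -2.259]
force: [0.4, 0.1, -0.2]
width: 0.2
gripper_force: 0.0
```

```bash
timeout 300 python3 - <<'E'
from kin import *
s,_=log()
from plan import *
import cv2
from cell import ctrl
print('push0',inc(s,under(12,-14),Rw(-1)).round(2),'zl in tool',R.from_euler('xyz',s['tool_rot']).inv().apply(zl).round(3))
w=ctrl.get_image('wrist')[:,:,::-1]; t=ctrl.get_image('top')[:,:,::-1]; sc=ctrl.get_image('scene')[:,:,::-1]
m=np.zeros((600,800,3),np.uint8); m[:420,:400]=w[:,80:480]; m[:420,400:]=cv2.resize(sc[120:330,180:380],(400,420)); m[430:600,:400]=cv2.resize(t[170:255,200:400],(400,170)); cv2.imwrite('pics/m2.png',m)
E
```

```text
5.75 [-0.319  1.06  -0.404  2.366  1.707  1.456  0.271] [514.4 -54.6  90.4] [-2.115 -0.418 -2.259] [ 0.4  0.1 -0.2]
push0 [-0.14 -2.11 -0.27 -0.14 -0.07 -0.06] zl in tool [-0.001 -0.997 -0.085]
```

View pics/m2.png

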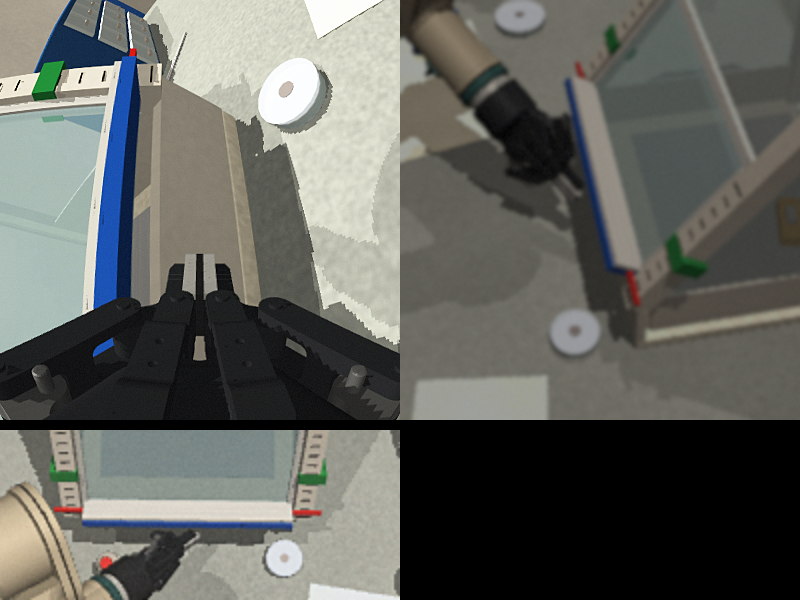

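>>> jog_arm(increments=[0, -0.1, -0.5, 0.2, 0, 0, 0, 0, -0.1, -1, 0.2, 0, 0, 0, 0, -0.1, -1.4, 0.2, 0, 0, 0, 0, -0.1, -1.8, 0.1, 0, 0, 0, 0, -0.1, -2.1, 0.1, 0, 0, 0, 0, -0.1, -2.4, 0.1, 0, 0, 0, 0, -0.1, -2.4, 0.1, 0, 0, 0])

```text
clock: 6.6
eef_pos: [529.8, -53.1, 107.4]
tool_rot: [-2.12, -0.419, -2.251]
force: [-3.0, 1.2, -1.5]
width: 0.0
gripper_force: 1.2
```

```bash
cat > look.py <<'E'
from kin import *
import sys
s,_=log()
from h import *
sc=ctrl.get_image('scene'); t=ctrl.get_image('top'); w=ctrl.get_image('wrist')
cv2.imwrite(f'pics/w{sys.argv[1]}.png',w[:,:,::-1]);cv2.imwrite(f'pics/t{sys.argv[1]}.png',t[:,:,::-1]);cv2.imwrite(f'pics/s{sys.argv[1]}.png',sc[:,:,::-1])
zl=np.array([.574,0,.819]); print('F along slope',s['force']@zl)
def pick(bl,x0,x1,y0,y1): return [b for b in bl if x0<=b[0][0]<=x1 and y0<=b[0][1]<=y1]
print('scene R',[b for b in pick(blobs(sc,'red'),285,350,225,280)],'G',pick(blobs(sc,'green'),300,340,225,270))
print('scene L',pick(blobs(sc,'red',4),260,310,120,165),pick(blobs(sc,'green'),275,300,125,155))
print('top',pick(blobs(t,'red'),220,375,180,215),pick(blobs(t,'green'),220,375,170,215))
E
python3 look.py 3
```

```text
6.6 [-0.3    1.008 -0.406  2.342  1.704  1.433  0.352] [529.8 -53.1 107.4] [-2.12  -0.419 -2.251] [-3.   1.2 -1.5]
F along slope -2.9614844582217255
scene R [([296.4, 263.1], [294, 255, 6, 17, 54])] G [([321.4, 250.2], [314, 238, 19, 20, 166])]
scene L [([269.8, 154.7], [269, 152, 3, 6, 11])] [([285.5, 139.8], [283, 134, 6, 12, 38])]
top [([233.7, 209.0], [227, 208, 14, 3, 41]), ([353.2, 210.5], [346, 210, 15, 2, 29])] [([230.8, 192.0], [225, 183, 14, 13, 83]), ([356.6, 193.6], [349, 187, 14, 10, 68])]
```

>>> jog_arm(increments=[0, 0, -0.4, 0, 0, 0, 0, 0, 0, -0.8, -0.1, 0, 0, 0, 0, 0, -1.2, -0.1, 0, 0, 0, 0, 0, -1.6, -0.1, 0, 0, 0, 0, 0, -2, -0.2, 0, 0, 0, 0, 0, -2, -0.2, 0, 0, 0])

```text
clock: 7.35
eef_pos: [542.1, -53.4, 125.0]
tool_rot: [-2.116, -0.418, -2.253]
force: [-0.9, 0.8, -1.7]
width: 0.0
gripper_force: 0.9
```

```bash
python3 look.py 4
python3 - <<'E'
import cv2,numpy as np
m=np.zeros((600,800,3),np.uint8); w,t,sc=[cv2.imread(f'pics/{k}4.png') for k in 'wts']
m[:420,:400]=w[:,80:480]; m[:420,400:]=cv2.resize(sc[120:330,180:380],(400,420)); m[430:600,:400]=cv2.resize(t[170:255,200:400],(400,170)); cv2.imwrite('pics/m4.png',m)
E
```

```text
7.35 [-0.285  0.962 -0.407  2.32   1.695  1.417  0.418] [542.1 -53.4 125. ] [-2.116 -0.418 -2.253] [-0.9  0.8 -1.7]
F along slope -1.885352357018565
scene R [([302.0, 258.1], [299, 250, 7, 17, 54])] G [([321.4, 250.1], [314, 238, 19, 20, 166])]
scene L [([273.8, 149.4], [273, 146, 3, 7, 12])] [([285.5, 139.8], [283, 134, 6, 12, 39])]
top [([233.5, 204.6], [226, 204, 15, 3, 33]), ([353.9, 206.0], [347, 205, 15, 3, 42])] [([230.8, 191.9], [225, 183, 14, 13, 83]), ([356.5, 193.6], [349, 187, 14, 10, 69])]
```

View pics/m4.png

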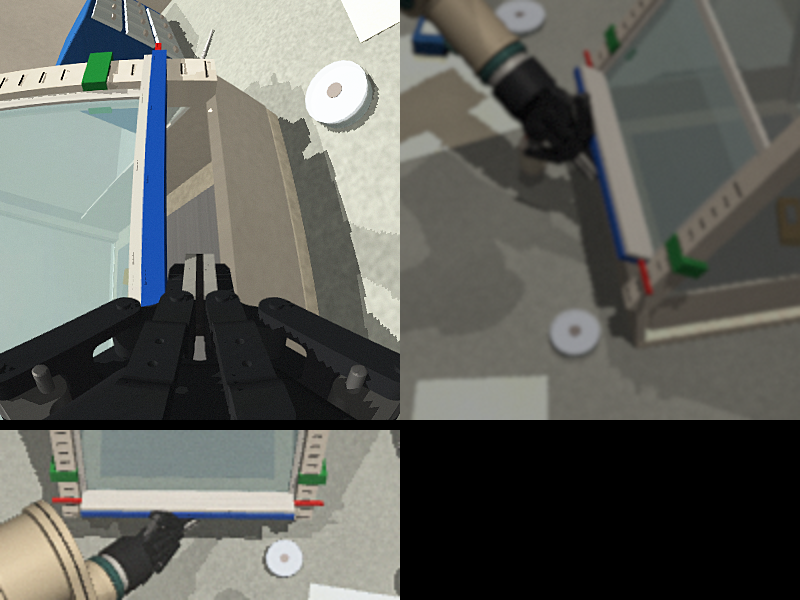

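The lip has risen about 20 mm and nothing else has moved. The pointer is about 46–53 mm short of the clips, so I'll push 35 mm more and look again.

>>> jog_arm(increments=[0, 0, -0.4, 0, 0, 0, 0, 0, 0, -0.8, -0.1, 0, 0, 0, 0, 0, -1.2, -0.1, 0, 0, 0, 0, 0, -1.6, -0.1, 0, 0, 0, 0, 0, -2, -0.2, 0, 0, 0, 0, 0, -2.4, -0.2, 0, 0, 0, 0, 0, -2.8, -0.2, 0, 0, 0, 0, 0, -3.2, -0.3, 0, 0, 0, 0, 0, -3.5, -0.3, 0, 0, 0, 0, 0, -3.5, -0.3, 0, 0, 0])

```text
clock: 8.5
eef_pos: [562.2, -53.3, 153.7]
tool_rot: [-2.116, -0.418, -2.253]
force: [-2.7, -0.3, 0.1]
width: -0.2
gripper_force: 0.9
```

```bash
python3 look.py 5
python3 - <<'E'
import cv2,numpy as np
m=np.zeros((600,800,3),np.uint8); w,t,sc=[cv2.imread(f'pics/{k}5.png') for k in 'wts']
m[:300,:400]=cv2.resize(w[20:95,140:240],(400,300)); m[:300,400:]=cv2.resize(sc[225:285,280:360],(400,300)); m[300:,:400]=cv2.resize(t[170:230,215:295],(400,300));m[300:,400:]=cv2.resize(t[170:230,300:380],(400,300)); cv2.imwrite('pics/m5.png',m)
E
```

```text
8.5 [-0.26   0.89  -0.41   2.279  1.676  1.388  0.532] [562.2 -53.3 153.7] [-2.116 -0.418 -2.253] [-2.7 -0.3  0.1]
F along slope -1.4847170484239007
scene R [([311.4, 249.4], [308, 241, 8, 18, 67])] G [([321.5, 250.1], [313, 238, 20, 20, 166])]
scene L [([280.7, 140.3], [279, 137, 4, 7, 14])] [([285.5, 139.6], [283, 134, 6, 11, 37])]
top [([231.4, 197.0], [225, 196, 15, 3, 41]), ([355.6, 198.6], [348, 198, 15, 3, 31])] [([230.6, 192.0], [225, 183, 14, 13, 85]), ([356.3, 193.6], [349, 187, 14, 10, 72])]
```

View pics/m5.png

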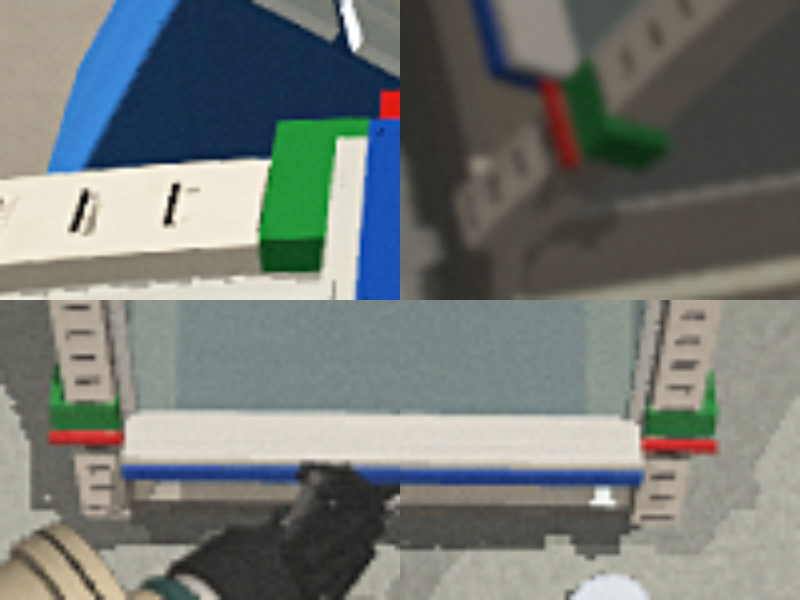

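>>> jog_arm(increments=[0, 0, -0.4, 0, 0, 0, 0, 0, 0, -0.8, -0.1, 0, 0, 0, 0, 0, -1.2, -0.1, 0, 0, 0, 0, 0, -1.2, -0.1, 0, 0, 0])

```text
clock: 9.05
eef_pos: [569.1, -53.0, 163.4]
tool_rot: [-2.117, -0.418, -2.252]
force: [-1.5, -0.9, -1.2]
width: 0.3
gripper_force: 1.1
```

```bash
python3 look.py 6
python3 - <<'E'
import cv2,numpy as np
m=np.zeros((600,800,3),np.uint8); w,t,sc=[cv2.imread(f'pics/{k}6.png') for k in 'wts']
m[:300,:400]=cv2.resize(sc[115:175,250:330],(400,300)); m[:300,400:]=cv2.resize(sc[225:285,280:360],(400,300)); m[300:,:400]=cv2.resize(t[170:230,215:295],(400,300));m[300:,400:]=cv2.resize(t[170:230,300:380],(400,300)); cv2.imwrite('pics/m6.png',m)
E
```

```text
9.05 [-0.251  0.867 -0.411  2.264  1.669  1.378  0.571] [569.1 -53.  163.4] [-2.117 -0.418 -2.252] [-1.5 -0.9 -1.2]
F along slope -1.8308458256674938
scene R [([314.4, 246.3], [311, 238, 8, 18, 58])] G [([323.6, 251.0], [316, 238, 17, 20, 118])]
scene L [([282.8, 136.9], [282, 134, 3, 7, 11])] [([286.1, 137.3], [285, 134, 4, 8, 11])]
top [([231.0, 194.5], [224, 194, 15, 2, 30]), ([356.0, 196.0], [349, 195, 15, 3, 45])] [([230.1, 190.3], [225, 183, 14, 11, 47]), ([357.2, 192.4], [349, 187, 14, 8, 41])]
```

View pics/m6.png

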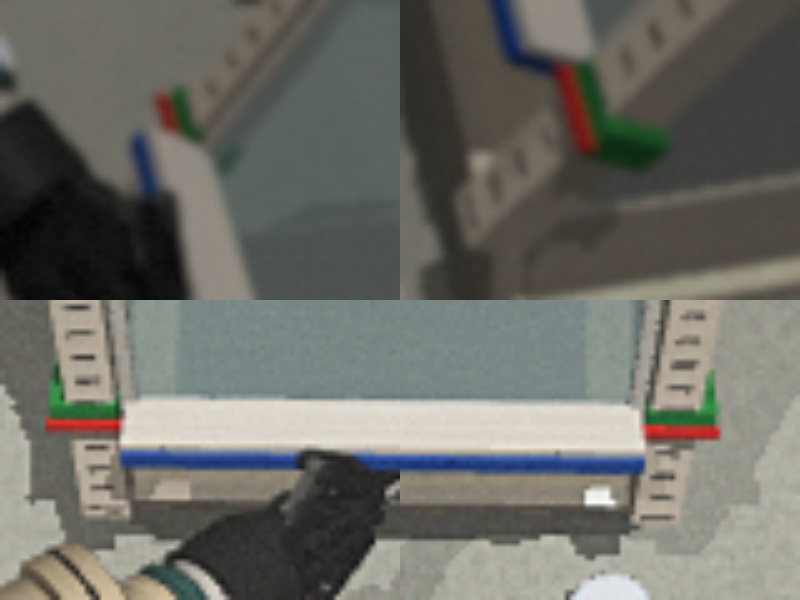

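Run:
```python
from h import *
xl,zl=np.array([.819,0,-.574]),np.array([.574,0,.819]); e=np.array([525,-38,126.])
def c(n,a,b): X=tri(a,b); print(n,X.round(1),'xl',round((X-e)@xl,1),'zl',round((X-e)@zl,1)); return X
c('clipR',(318.4,247),(356.2,194.2)); c('clipL',(286,139.5),(232,193))
c('ptR0',(296.4,263.2),(353,210.6)); c('ptL0',(269.6,154.8),(233.5,209.2))
c('ptR4',(302,258.1),(353.9,206.0)); c('ptL4',(273.8,149.4),(233.5,204.6))
c('ptR5',(311.4,249.4),(355.6,198.6)); c('ptL5',(280.7,140.3),(231.4,197))
c('ptR6',(314.4,246.3),(356,196)); c('ptL6',(282.8,136.9),(231,194.5))
# clip extent along post line in fresh pictures: green rows/cols profile at t0,s0
for f,x0,x1,y0,y1 in(('top0',349,363,180,200),('top0',225,239,180,200),('scene0',308,336,230,268)):
    im=cv2.imread(f'pics/{f}.png')[y0:y1,x0:x1,::-1].copy(); h=cv2.cvtColor(im,cv2.COLOR_RGB2HSV); m=(h[...,0]>45)&(h[...,0]<85)&(h[...,1]>110)
    print(f,x0,y0); print('\n'.join(' '.join(f'{int(v):3d}' if k else '  .' for v,k in zip(a,b)) for a,b in zip(h[...,2],m)))
```

```text
clipR [ 596.1 -230.1  173.3] xl 31.1 zl 79.5
clipL [597.7 150.3 172.1] xl 33.1 zl 79.5
ptR0 [ 548.9 -228.1  120.1] xl 22.9 zl 8.9
ptL0 [551.  152.  121.9] xl 23.7 zl 11.6
ptR4 [ 561.7 -228.3  137.4] xl 23.5 zl 30.4
ptL4 [563.4 149.4 142.5] xl 22.0 zl 35.6
ptR5 [ 581.9 -229.   166.8] xl 23.2 zl 66.1
ptL5 [584.1 152.4 170. ] xl 23.2 zl 70.0
ptR6 [ 588.5 -228.7  176.4] xl 23.1 zl 77.7
ptL6 [590.2 152.  181.5] xl 21.6 zl 82.9
top0 349 180
  .   .   .   .   .   .   .   .   .   .   .   .   .   .
  .   .   .   .   .   .   .   .   .   .   .   .   .   .
  .   .   .   .   .   .   .   .   .   .   .   .   .   .
  .   .   .   .   .   .   .   .   .   .   .   .   .   .
  .   .   .   .   .   .   .   .   .   .   .   .   .   .
  .   .   .   .   .   .   .   .   .   .   .   .   .   .
  .   .   .   .   .   .   .   .   .   .   .   .   .   .
  .   .   .   .   .   .   .   .   .   .   .   .   . 122
  .   .   .   .   .   .   .   .   .   .   .   . 118 110
  .   .   .   .   .   .   .   .   .   .   .   . 120 110
  .   .   .   .   .   .   .   .   .   .   .   . 135 133
104   .   .   .   .   .   .   .   .   .   .  
[... 5162 characters left out ...]
   .   .   .   .   .   .   .
  .   .   .   .   .   .   .   .   .   .   .   .   .   .   .   .   .   .   .   .   .   .   .   .   .   .   .   .
  .   .   .   .   .   .   .   .   .   .   .   .   .   .   .   .   .   .   .   .   .   .   .   .   .   .   .   .
  .   .   .   .   .   .   .   .   .   .   .   .   .   .   .   .   .   .   .   .   .   .   .   .   .   .   .   .
  .   .   .   .   .   .   .   .   .   .   .   .   .   .   .   .   .   .   .   .   .   .   .   .   .   .   .   .
  .   .   .   .   .   .   .   .   .   .   .   .   .   .   .   .   .   .   .   .   .   .   .   .   .   .   .   .
  .   .   .   .   .   .   .   .   .   .   .   .   .   .   .   .   .   .   .   .   .   .   .   .   .   .   .   .
```

Run:
```python
from h import *
xl,zl=np.array([.819,0,-.574]),np.array([.574,0,.819]); e=np.array([525,-38,126.])
for n,a,b in(('clipR',(316.8,246.7),(355.7,194.4)),('clipL',(285.6,139.6),(231.6,193.2)),('ptR6',(314.4,246.3),(356,196)),('ptL6',(282.8,136.9),(231,194.5))):
    X=tri(a,b); print(n,X.round(1),'xl',round((X-e)@xl,1),'zl',round((X-e)@zl,1))
# per-view zl of clip if its front is at xl=x, vs pointer at xl 23
def one(n,px,y,x):
    M=P(n); f=lambda t:(lambda u:u[:2]/u[2])(M@np.r_[e[0]+x*xl[0]+t*zl[0],y,e[2]+x*xl[2]+t*zl[2],1]); ts=np.arange(40,110,.2)
    return ts[np.argmin([abs((f(t)-px)@(f(t+1)-f(t))) for t in ts])].round(1)
for x in(24,27,30): print(x,'clip R top,scene',one('top',(355.7,194.4),-228.5,x),one('scene',(316.8,246.7),-228.5,x),'L',one('top',(231.6,193.2),152,x),one('scene',(285.6,139.6),152,x))
print('pt R',one('top',(356,196),-228.5,23),one('scene',(314.4,246.3),-228.5,23),'L',one('top',(231,194.5),152,23),one('scene',(282.8,136.9),152,23))
```

```text
clipR [ 594.1 -228.4  173. ] xl 29.6 zl 78.1
clipL [597.  151.8 170.7] xl 33.3 zl 78.0
ptR6 [ 588.5 -228.7  176.4] xl 23.1 zl 77.7
ptL6 [590.2 152.  181.5] xl 21.6 zl 82.9
24 clip R top,scene 83.2 81.2 L 84.8 81.4
27 clip R top,scene 80.2 79.8 L 81.8 80.8
30 clip R top,scene 77.2 78.2 L 78.6 80.0
pt R 77.6 77.8 L 80.6 83.0
```

The pointers are centred in the clips to within about 2 mm. I'll back off down the slope and then withdraw.

>>> jog_arm(increments=[0, 0, 0.5, 0, 0, 0, 0, 0, 0, 1, 0.1, 0, 0, 0, 0, 0, 1.5, 0.1, 0, 0, 0, 0, 0, 2, 0.2, 0, 0, 0, 0, 0, 2, -1, 0, 0, 0, 0, 0, 2, -2.5, 0, 0, 0, 0, 0, 2, -4, 0, 0, 0, 0, 0, 2, -5.5, 0, 0, 0, 0, 0, 2, -7, 0, 0, 0, 0, 0, 2, -8.5, 0, 0, 0, 0, 0, 2, -9, 0, 0, 0, 0, 0, 2, -9, 0, 0, 0])

```text
clock: 10.4
eef_pos: [508.4, 12.4, 190.3]
tool_rot: [-2.118, -0.418, -2.25]
force: [0.0, 0.4, 0.1]
width: -0.2
gripper_force: 0.0
```

```bash
python3 look.py 7
python3 - <<'E'
import cv2,numpy as np
m=np.zeros((600,800,3),np.uint8); w,t,sc=[cv2.imread(f'pics/{k}7.png') for k in 'wts']
m[:300,:400]=cv2.resize(w,(400,300)); m[:300,400:]=cv2.resize(sc[225:285,280:360],(400,300)); m[300:,:]=cv2.resize(t[170:260,200:440],(800,300)); cv2.imwrite('pics/m7.png',m)
E
```

```text
10.4 [-0.408  0.815 -0.493  2.304  1.46   1.434  0.527] [508.4  12.4 190.3] [-2.118 -0.418 -2.25 ] [0.  0.4 0.1]
F along slope 0.08425244217802373
scene R [([314.3, 246.2], [311, 238, 8, 17, 56])] G [([323.6, 251.0], [316, 238, 17, 20, 117])]
scene L [([282.8, 136.9], [282, 134, 3, 7, 11])] [([286.1, 137.5], [285, 134, 4, 8, 10])]
top [([230.8, 194.5], [224, 193, 15, 3, 31]), ([356.0, 196.0], [349, 195, 15, 3, 45])] [([230.0, 190.4], [225, 183, 14, 11, 50]), ([356.7, 192.4], [349, 187, 14, 8, 46])]
```

View pics/m7.png

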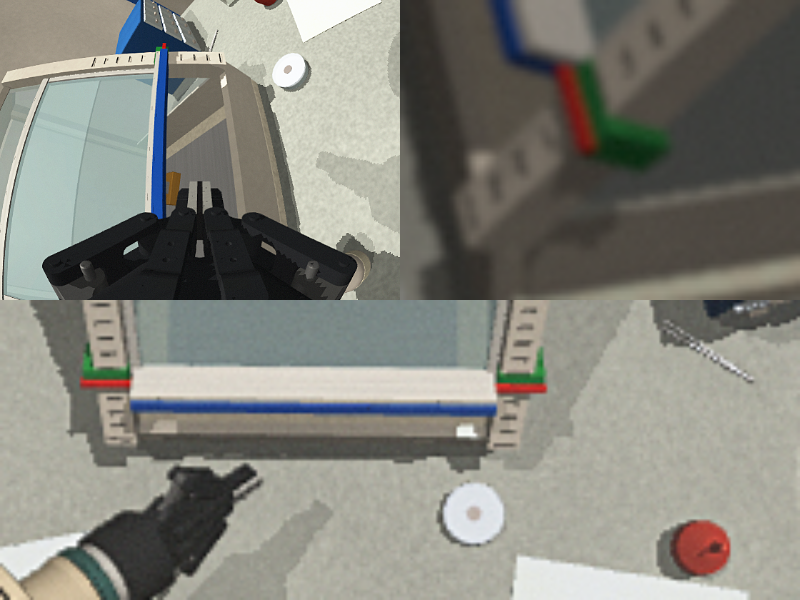

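The wrist, scene and top views show the hand clear and both pointers on the clips, at top (231,194) and (356,196). They haven't moved since I released the lip, so I'm handing in.

```bash
python3 -c "
from cell import ctrl
print(ctrl.finish_job())"
```

```text
the job is handed in; nothing more can be done
None
```

I pushed the window up about 68 mm, so both red pointers sit within the green clips (about 2 mm off centre by my measurement), and took the hand clear; the job is handed in with no verdict returned, and the arm hid the bottle in the last view, so I didn't re-check that it hadn't moved.

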